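Lay a manifold block down into the marking nest

ROBOT

A 6-joint arm with a two-finger parallel gripper is mounted at the origin on the work surface. World frame = base frame: x ahead of the robot, y to its left, z up, the work surface at z = 0. Lengths are in m, angles in rad, forces in N, time in s.
With the tool pointing down it reaches from about 0.275 to 0.825 m from the base axis. Payload 4.9 kg.
Tool frame: the origin (TCP) lies midway between the tips of the shut fingers; the grasp point (between the pads) lies 19 mm behind it; z points along the fingers, y is the line along which they close (so a half turn about z gives the same grasp; the last joint's range is limited). The gripper opens to 85 mm and grips with 20 to 120 N. Pads are 22 mm wide; open, the fingers measure 114 mm over their backs; the gripper's body (76 mm by 85 mm) begins 54 mm behind the grasp point. The pads swing forward as they close: fully open they stand 13 mm farther back than shut.
Start: joints at [-1.46, 0.326, -0.193, 1.052, 0, 1.437], TCP at [0.133, -0.534, 0.231] pointing down, gripper open.
Joint ranges: [-2.65, 2.65], [-0.97, 1.79], [-1.3, 1.35], [-1.93, 2.1], [-1.47, 1.37], [-3.14, 3.14]. Speed limits (rad/s): [2.57, 2.57, 3.14, 3.14, 3.14, 3.14].

INTERFACE

Orientations are given as a unit quaternion [x, y, z, w].
In Python, from station import bot gives the robot as it stands.
- The arm moves only by the tool servo_tool, never from a script. Its argument "series" is a list of rows, each an object of numbers: "tx", "ty", "tz": the shift along the tool's x, y, z in cm; "roll": the turn about the tool's z in degrees; "claw": the finger opening in cm, from 0 to 8.54. In form: [{"tx": .., "ty": .., "tz": .., "roll": .., "claw": ..}, ...]. A call has 1 to 20 rows; each row shifts and turns the commanded pose from where the row before left it, along the tool's axes as they then stand; what a row does not reach is not made up. A row lasts 1/8 s, in which the tool goes at most 62.5 mm and 10.7 degrees, less where a joint would pass 70% of its speed; a pose out of reach is approached as far as the arm can. A call with a gripper value outside its range is refused whole. The fingers move at their own pace and stop on an object; "grip_force" is the grip in N (left out, the last holds). Time passes only in rows, so rows that do not move let the fingers close. It gives the time, the measured TCP pose, the force, the opening and the grip force at its end, in the units of the state.
- bot.get_obs(): the state, without advancing time (a new reading comes with each control period).
- bot.read_camera(name): name is "scene" or "top"; returns a dict with "image" (400x640x3 uint8, red, green, blue), "fov_y" (degrees; the focal length in pixels is half the picture's height over the tangent of half this angle, whatever the lens; pixels are square), "cx", "cy" (the principal point, pixels), "rvec" (rotation vector, rad) and "tvec" (3), from world to camera coordinates, as OpenCV has them. Camera axes: x right, y down, z forward; pixel columns grow to the right and rows downward; lengths in m; the calibration is good to about 2 mm. A picture is of the moment at which its call begins. There is no depth.
- bot.job_done(): hands the job in; it is judged then, once.
The state is a dict: "clock": time; "qpos": joint angles; "joint_vel": joint speeds; "joint_torque": joint torques, N m; "tcp_pos": TCP position; "tool_rot": TCP orientation; "wrist_force": force on the tool from outside, world axes, zero at the start; "moment": the same for the moment, N m; "width": finger opening in m; "gripper_force": force on a finger pad.
Only numpy, scipy, OpenCV 4.12 (cv2) and the standard library are available. Lean on these libraries where they do the work, as an engineer would, in place of code of your own. Each camera call takes 0.05 s, during which the arm holds its last target. There are 200 camera calls.

TASK

Get the machined aluminium block that stands beside the locating plate ready for marking: brace its foot against the low edge of the plate and, keeping it pressed there, tip it over by its top onto the plate, easing it down without slamming or forcing it, so that it lies with its ported face up. Slide it square against the side fence, then along the fence home against the end rail, pressing it firmly but gently against each for a moment. Let go with the block flush against both and leave the other things where they are.

Things in the scene. Friction and masses are not known exactly. Their poses are not given: they have to be found in the camera images.
- plate: Fixed aluminium locating plate, 150 x 160 mm (its x, y) and 15 mm thick, smooth and oiled (friction with the block about 0.3), flat on the trolley deck; origin at the centre of its underside. Its x axis points to the side fence, its y axis is the tipping direction, from the open edge (y = -80 mm) where the block stands, towards the end rail.
- plate_edge (a point): Middle of the plate's open top edge, at plate x = 0, y = -80, z = 15 mm: the 15 mm high step that serves as the low stop.
- fence: Steel side fence on the plate, a bar 18 mm wide, 130 mm long along the plate's y, 24 mm high above the plate's top. Origin on the plate's top at the middle of its inner face, which looks along the plate's -x and lies at plate x = 45 mm; it runs from plate y = -77 to 53 mm. A hand press of 8 to 15 N seats the block.
- end_rail: Steel end rail on the plate, a bar 18 mm wide, 106 mm long along the plate's x, 24 mm high above the plate's top. Origin on the plate's top at the middle of its inner face, which looks along the plate's -y and lies at plate y = 58 mm; it runs from plate x = -63 to 43 mm. A hand press of 8 to 15 N seats the block.
- corner (a point): The nest's corner on the plate's top, where the planes of the inner faces of fence and end rail meet (plate x = 45, y = 58, z = 15 mm).
- block: Loose solid aluminium block, 45 x 50 x 100 mm (x, y, z), 0.45 to 0.75 kg, standing on end on the deck; origin at the centre of its foot, z up its length. Plain +y face looks to the plate, 8 to 28 mm from its open edge, yaw near the plate's, and ends down; the -y face has three ports, ends up. Grip its plain x faces. Home: z along the plate's y, top end at the end rail, +x face at the fence.
- foot_edge (a point): Middle of the block's lower edge on its +y face (block x = 0, y = 25, z = 0 mm).
- top_right (a point): Block corner x = 22.5, y = 25, z = 100 mm; it ends at the nest's corner.
- foot_right (a point): Block corner x = 22.5, y = 25, z = 0 mm; it ends by the fence, 100 mm from the end rail.
- flap_wheel: Bystander: orange-brown abrasive flap wheel, 48 mm across and 22 mm thick, lying with its 6 mm arbor up, 61 mm high in all; origin under its centre. Beyond the end rail.
- deburrer: Bystander: deburring tool, grey handle 18 mm thick and 95 mm long with a thin 40 mm steel shank, lying on the deck beyond the fence; origin under it, 65 mm from the handle's end.
- parallel: Bystander: dark steel parallel bar 100 x 12 x 25 mm on its edge, origin at the centre of its underside, on the deck behind the standing block.
Things that resemble listed ones, but are neither listed nor needed, are in the scene too. Of the things that look like the block, take the one that is farthest from the robot's base at the start. Several things look just like the plate: the one meant starts farthest from the robot's base.

How it is judged:
On the way, in this order (a step that is already met when the one before it is completed fails the run):
1. the block is being tipped, leaning 35 to 70 degrees towards the plate, with its foot edge still down at the plate's open edge and bearing on it with more than 0.3 N (angle between block's own z axis and vertical between 0.6 and 1.22 rad and z of foot_edge in the frame of plate_edge below 0.004 m and y of foot_edge in the frame of plate_edge between -0.045 and 0.004 m and contact force between block and plate above 0.3 N), for 0.3 s.
2. the block lies flat on the plate, ported face up (angle between block's own y axis and vertical above 3.09 rad and z of foot_edge in the frame of plate below 0.018 m and contact force between block and plate above 1 N), for 0.2 s.
3. the block, lying flat, is pressed against the fence with more than 4 N while flush with it (2 mm) (angle between block's own y axis and vertical above 3.09 rad and x of each of top_right, foot_right in the frame of corner above -0.002 m and contact force between block and fence above 4 N), for 0.2 s.
4. the block is pressed against the end rail with more than 4 N while flush with it and the fence (2 mm) (angle between block's own y axis and vertical above 3.09 rad and x of each of top_right, foot_right in the frame of corner above -0.002 m and y of top_right in the frame of corner above -0.002 m and contact force between block and end_rail above 4 N), for 0.2 s.
At the end, for the whole second after the job is handed in: The block lies flat on the plate (within 3 degrees), ported face up, at rest and let go; its top end is within 2 mm of the end rail and both ends of its +x side are within 2 mm of the fence (angle between block's own y axis and vertical above 3.09 rad and x of each of top_right, foot_right in the frame of corner above -0.002 m and y of top_right in the frame of corner above -0.002 m and z of foot_edge in the frame of plate below 0.018 m and linear speed of block below 0.01 m/s); the robot touches nothing.
It fails at once if the block is let fall or flung: it turns faster than 5 rad/s (angular speed of block above 5 rad/s).
It fails at once if the block is forced: more than 25 N between it and the fence or the end rail, or more than 35 N between it and the whole plate with both (contact force between block and fence above 25 N or contact force between block and end_rail above 25 N or contact force between block and plate above 35 N).
It fails at once if a bystander (flap wheel, deburring tool, parallel) is shifted by more than 10 mm (distance of any of flap_wheel, deburrer, parallel from where it was at the start of the episode above 0.01 m).
It also fails if it takes over 72 s, if anything falls off the work surface, if the arm or the gripper's body presses on something with over 40 N, if the wrist force passes 120 N, or if a joint passes its speed limit or range.

## Working session

There is one attempt and no reset: what is moved stays moved. The work goes in short steps, Python scripts to look and compute and a tool call to move; the robot and the scene stay as the last step left them, time stands still between calls to the robot, and variables do not carry over. Pictures are saved under pics/ and viewed, at most 10 in all, crops included, and the job is handed in when it is done.

Besides the shell and the picture viewer there is one more tool, called after "Emit:" as name(argument=value, ...) on one line, values as JSON. servo_tool: Moves the arm, as the interface text tells. Its arguments: {"type":"object","properties":{"series":{"type":"array"},"grip_force":{"type":"number"}},"required":["series"]}

```bash
mkdir -p pics; ls; cat > h.py <<'E'
import numpy as np, cv2
from station import bot
def grab(n):
    c=bot.read_camera(n); c['f']=200/np.tan(np.radians(c['fov_y'])/2)
    c['R']=cv2.Rodrigues(np.array(c['rvec'],float))[0]; c['t']=np.array(c['tvec'],float).ravel(); return c
def ray(c,u,v):
    d=c['R'].T@np.array([(u-c['cx'])/c['f'],(v-c['cy'])/c['f'],1.]); return -c['R'].T@c['t'],d
def on(c,u,v,z):
    o,d=ray(c,u,v); return o+d*(z-o[2])/d[2]
def proj(c,p):
    q=c['R']@np.array(p,float)+c['t']; return np.array([c['f']*q[0]/q[2]+c['cx'],c['f']*q[1]/q[2]+c['cy']])
def save(c,name,box=None,k=1):
    im=c['image'][:,:,::-1]
    if box: im=im[box[1]:box[3],box[0]:box[2]]
    cv2.imwrite('pics/'+name,cv2.resize(im,None,fx=k,fy=k,interpolation=cv2.INTER_CUBIC))
E
python3 - <<'E'
from h import *
for n in('scene','top'):
    c=grab(n); save(c,n+'0.png'); print(n,c['f'],c['cx'],c['cy'],-c['R'].T@c['t'],c['R'].round(3).tolist())
print(bot.get_obs())
E
```

```text
pics
scene 365.84445450206005 323.17046064044257 201.63383311482247 [ 0.86510128 -0.38582813  0.67938217] [[0.832, 0.555, -0.018], [0.404, -0.626, -0.667], [-0.382, 0.548, -0.745]]
top 390.2010201138729 316.42255027562436 208.01415199815605 [0.40653192 0.05946123 0.89528595] [[-0.116, -0.993, -0.003], [-0.973, 0.114, -0.203], [0.202, -0.02, -0.979]]
{'clock': 0.1, 'qpos': array([-1.46019181e+00,  3.26859495e-01, -1.93505707e-01,  1.05199891e+00,
       -9.09227085e-06,  1.43659865e+00]), 'joint_vel': array([ 1.03477763e-03, -2.08596123e-03,  1.85439608e-03,  9.58736214e-05,
        9.61209978e-05, -6.62582020e-04]), 'joint_torque': array([ 1.63356242e-03, -4.44238794e+01,  2.63037854e+01,  7.89179321e-03,
       -1.34858724e-04, -2.74722618e-07]), 'tcp_pos': array([ 0.13325081, -0.53306584,  0.23057745]), 'tool_rot': array([ 9.92518028e-01,  1.22095658e-01,  4.70123257e-06, -7.83892664e-04]), 'wrist_force': array([-0.15809616,  0.76865121, -0.14595086]), 'moment': array([ 0.00755415, -0.04180269,  0.01331696]), 'gripper_force': 0.0, 'width': 0.08554496205209682}
```

View pics/scene0.png

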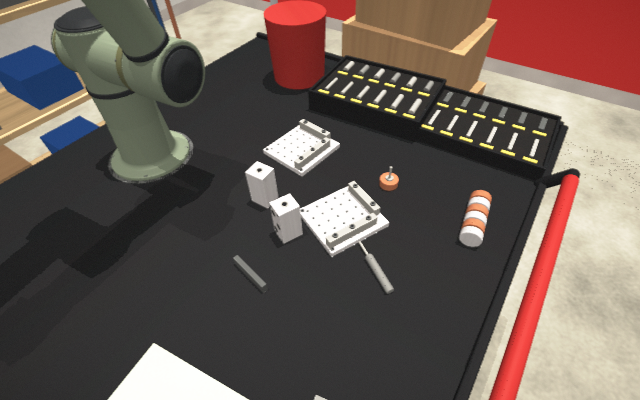

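View pics/top0.png

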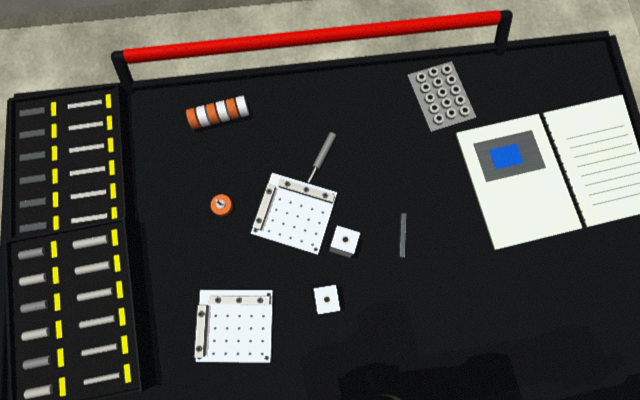

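The scene image shows two upright block lookalikes, at (262,185) and (286,218), and two plates, at (302,147) and (345,216). In the top view the blocks are at (327,299) and (345,240), and the plates at (234,326) and (294,213). The robot base lies toward the bottom of the top view, so the far ones are the block at top (345,240) / scene (286,218) and the plate at top (294,213) / scene (345,216). I'll check this choice in a close crop.

```bash
python3 - <<'E'
from h import *
a=grab('top'); b=grab('scene')
for n,u,v,z in(('blkfar',345,239,.1),('blknear',327,299,.1),('platefar',294,213,.015),('platenear',234,326,.015)):
    p=on(a,u,v,z); print(n,p.round(3),np.hypot(*p[:2]).round(3))
A=cv2.resize(a['image'][165:270,240:375,::-1],(540,420),interpolation=cv2.INTER_CUBIC)
cv2.imwrite('pics/crop.png',A)
save(b,'crop2.png',(230,170,400,275),4)
E
```

```text
blkfar [ 0.5   -0.008  0.1  ] 0.5
blknear [0.385 0.043 0.1  ] 0.387
platefar [0.583 0.094 0.015] 0.59
platenear [0.349 0.249 0.015] 0.429
```

View pics/crop.png

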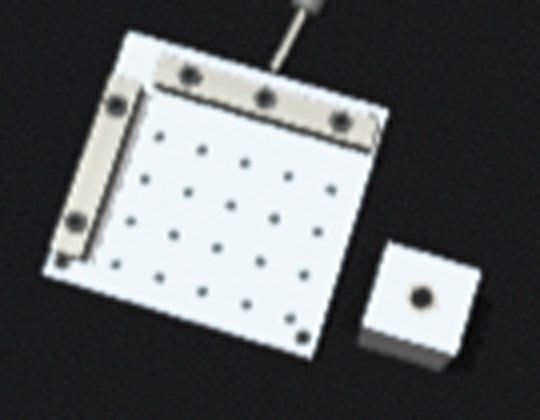

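View pics/crop2.png

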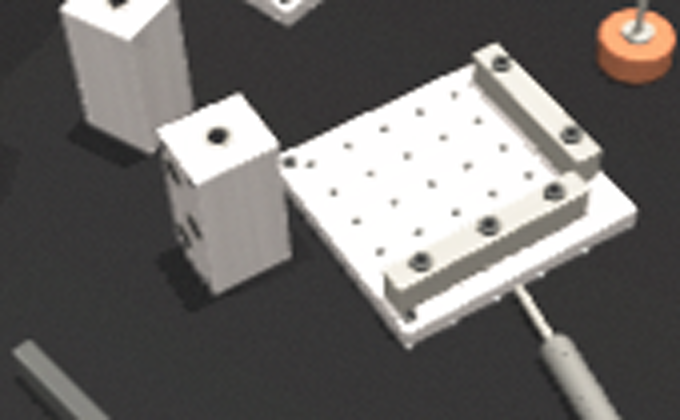

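The crops confirm the choice. The far block's ports face away from the plate, toward scene crop (180,205). Its top in the top crop has corners (388,242), (481,268), (455,357), (362,332). The plate corners in the same crop are (127,31), (388,108), (313,358), (43,272), with the fence on the upper side and the rail on the left.

```bash
python3 - <<'E'
from h import *
a=grab('top'); b=grab('scene')
g=cv2.cvtColor(a['image'],cv2.COLOR_RGB2GRAY)
m=(g>165).astype(np.uint8)
m=cv2.morphologyEx(m,cv2.MORPH_CLOSE,np.ones((7,7)))
cs,_=cv2.findContours(m,cv2.RETR_EXTERNAL,cv2.CHAIN_APPROX_NONE)
W={}
for c in cs:
    x,y,w,h=cv2.boundingRect(c)
    n='plate' if cv2.pointPolygonTest(c,(295,215),False)>0 else 'block' if cv2.pointPolygonTest(c,(345,239),False)>0 else None
    if n:
        q=cv2.boxPoints(cv2.minAreaRect(c)); z=.015 if n=='plate' else .1
        P=np.array([on(a,u,v,z)[:2] for u,v in q]); print(n,q.round(1).tolist(),'sides',np.linalg.norm(P-np.roll(P,-1,0),axis=1).round(4)); W[n]=P; print(P.round(4).tolist())
P=W['plate']; C=P.mean(0)
# y axis: from block side to rail; choose edges
d=[P[(i+1)%4]-P[i] for i in range(4)]
toB=W['block'].mean(0)-C
yx=[(-(e@toB),e) for e in d]; e=max(yx,key=lambda t:t[0])[1]; Y=e/np.linalg.norm(e); X=np.array([Y[1],-Y[0]])
print('C',C,'X',X,'Y',Y,'yawX',np.degrees(np.arctan2(X[1],X[0])))
B=W['block'].mean(0); print('block c',B,'in plate',(B-C)@X,(B-C)@Y)
for e in (W['block']-np.roll(W['block'],-1,0)): print('blk edge deg',np.degrees(np.arctan2(e[1],e[0])))
# cross-check with scene: block top hole & plate hole corners
print('scene block top corners', [on(b,230+u/4,170+v/4,.1)[:2].round(4).tolist() for u,v in((159,135),(241,95),(279,146),(202,183))])
print('scene plate corner B (z15)',on(b,230+281/4,170+157/4,.015).round(4),'fence-open',on(b,230+408/4,170+335/4,.015).round(4),'rail-fence',on(b,230+637/4,170+208/4,.015).round(4))
E
```

```text
block [[330.0, 246.10000610351562], [336.5, 225.0], [359.79998779296875, 232.3000030517578], [353.29998779296875, 253.39999389648438]] sides [0.0457 0.05   0.0455 0.0495]
[[0.4886, 0.0247], [0.5302, 0.0059], [0.5097, -0.0397], [0.4685, -0.0205]]
plate [[250.3000030517578, 233.10000610351562], [274.6000061035156, 155.39999389648438], [341.6000061035156, 176.3000030517578], [317.29998779296875, 254.0]] sides [0.1927 0.1663 0.1903 0.1595]
[[0.5478, 0.1972], [0.7263, 0.1249], [0.6567, -0.0261], [0.483, 0.0514]]
C [0.60346083 0.08685468] X [ 0.91387681 -0.4059916 ] Y [0.4059916  0.91387681] yawX -23.953280649392664
block c [ 0.49923838 -0.0074201 ] in plate -0.056971706914340746 -0.12846897768841484
blk edge deg 155.66237778077357
blk edge deg 65.73099842687839
blk edge deg -25.023196472186292
blk edge deg -114.05924048542995
scene block top corners [[0.4763, -0.0262], [0.4953, 0.0206], [0.5345, 0.0021], [0.516, -0.0399]]
scene plate corner B (z15) [0.4921 0.0526 0.015 ] fence-open [ 0.6247 -0.0127  0.015 ] rail-fence [0.6883 0.133  0.015 ]
```

```bash
python3 - <<'E'
from h import *
a=grab('top')
g=cv2.cvtColor(a['image'],cv2.COLOR_RGB2GRAY)
m=(g>165).astype(np.uint8)
m=cv2.morphologyEx(m,cv2.MORPH_OPEN,np.ones((3,3)));m=cv2.morphologyEx(m,cv2.MORPH_CLOSE,np.ones((5,5)))
m=cv2.morphologyEx(m,cv2.MORPH_OPEN,np.ones((9,9)))
cs,_=cv2.findContours(m,cv2.RETR_EXTERNAL,cv2.CHAIN_APPROX_NONE)
for c in cs:
    if cv2.pointPolygonTest(c,(295,215),False)>0:
        q=cv2.approxPolyDP(c,6,True)[:,0].astype(float); print('auto',q.tolist())
q=np.array([(127,31),(388,108),(313,358),(43,272)])/4+[240,165]-.375
P=np.array([on(a,u,v,.015)[:2] for u,v in q]); print(P.round(4).tolist(),np.linalg.norm(P-np.roll(P,-1,0),axis=1).round(4))
C=P.mean(0); Y=(P[0]+P[3]-P[1]-P[2]); X=P[0]+P[1]-P[2]-P[3]
print(C,np.degrees(np.arctan2(Y[1],Y[0]))-90,np.degrees(np.arctan2(X[1],X[0])))
t=np.radians((np.degrees(np.arctan2(Y[1],Y[0]))-90+np.degrees(np.arctan2(X[1],X[0])))/2)
X=np.array([np.cos(t),np.sin(t)]);Y=np.array([-X[1],X[0]])
B=np.array([.4992,-.0074]); print('yaw',np.degrees(t),'block in plate',(B-C)@X,(B-C)@Y,[( (p-C)@X,(p-C)@Y) for p in P])
E
```

```text
auto [[271.0, 175.0], [253.0, 233.0], [317.0, 251.0], [331.0, 201.0], [321.0, 200.0], [320.0, 187.0]]
[[0.6855, 0.1364], [0.6214, -0.0099], [0.4826, 0.0502], [0.5489, 0.1971]] [0.1598 0.1512 0.1611 0.1494]
[0.58459555 0.0934362 ] -23.95257559982953 -23.679535999006628
yaw -23.81605579941808 block in plate -0.03740599372483607 -0.12673251595654833 [(np.float64(0.07491258097947968), np.float64(0.08006209740743425)), (np.float64(0.07541598830949883), np.float64(-0.079703905839252)), (np.float64(-0.07579828613441414), np.float64(-0.08074176113575719)), (np.float64(-0.07453028315456425), np.float64(0.08038356956757496))]
```

Measurements agree with the given sizes:
- **Plate:** sides 160 x 151 mm, centre (0.585, 0.093), yaw -23.8°.
- **Block:** top face 46 x 50 mm, at plate (-37, -127) mm, with a 22 mm gap to the open edge.

Rolling -52° puts tool x on plate y and tool y on plate x.

Emit:
servo_tool(series=[{"roll":-10.4},{"roll":-10.4},{"roll":-10.4},{"roll":-10.4},{"roll":-10.4},{"tx":5.18,"ty":1.02},{"tx":5.18,"ty":1.02},{"tx":5.18,"ty":1.02},{"tx":5.18,"ty":1.02},{"tx":5.18,"ty":1.02},{"tx":5.18,"ty":1.02},{"tx":5.18,"ty":1.02},{"tx":5.18,"ty":1.02},{"tx":5.18,"ty":1.02},{"tx":5.18,"ty":1.02},{"tx":5.18,"ty":1.02},{"tx":5.18,"ty":1.02},{"tz":0}])

```text
invalid input at $.series[0]: expected keys tx, ty, tz, roll, claw
```

```bash
cat >> h.py <<'E'
def st():
    o=bot.get_obs(); t=np.radians(-23.8); X=np.array([np.cos(t),np.sin(t)]);Y=np.array([-X[1],X[0]])
    C=np.array([.5846,.0934]); d=o['tcp_pos'][:2]-C; w=o['wrist_force']
    from scipy.spatial.transform import Rotation as Ro
    M=Ro.from_quat(o['tool_rot']).as_matrix()
    print('t %.2f tcp plate x %.1f y %.1f z %.1f mm'%(o['clock'],1e3*d@X,1e3*d@Y,1e3*o['tcp_pos'][2]),'toolx deg %.1f'%np.degrees(np.arctan2(M[1,0],M[0,0])),'F plate x %.1f y %.1f z %.1f'%(w[:2]@X,w[:2]@Y,w[2]),'width %.1f grip %.1f'%(o['width']*1e3,o['gripper_force']))
    return o
E
python3 -c "
from h import *
st()"
```

```text
t 0.35 tcp plate x -160.0 y -755.7 z 231.1 mm toolx deg 14.0 F plate x 0.8 y -0.3 z -0.1 width 85.2 grip 0.0
```

All keys are required in each row.

Emit:
servo_tool(series=[{"tx":0,"ty":0,"tz":0,"roll":-10.4,"claw":8.5},{"tx":0,"ty":0,"tz":0,"roll":-10.4,"claw":8.5},{"tx":0,"ty":0,"tz":0,"roll":-10.4,"claw":8.5},{"tx":0,"ty":0,"tz":0,"roll":-10.4,"claw":8.5},{"tx":0,"ty":0,"tz":0,"roll":-10.4,"claw":8.5},{"tx":5.18,"ty":1.02,"tz":0,"roll":0,"claw":8.5},{"tx":5.18,"ty":1.02,"tz":0,"roll":0,"claw":8.5},{"tx":5.18,"ty":1.02,"tz":0,"roll":0,"claw":8.5},{"tx":5.18,"ty":1.02,"tz":0,"roll":0,"claw":8.5},{"tx":5.18,"ty":1.02,"tz":0,"roll":0,"claw":8.5},{"tx":5.18,"ty":1.02,"tz":0,"roll":0,"claw":8.5},{"tx":5.18,"ty":1.02,"tz":0,"roll":0,"claw":8.5},{"tx":5.18,"ty":1.02,"tz":0,"roll":0,"claw":8.5},{"tx":5.18,"ty":1.02,"tz":0,"roll":0,"claw":8.5},{"tx":5.18,"ty":1.02,"tz":0,"roll":0,"claw":8.5},{"tx":5.18,"ty":1.02,"tz":0,"roll":0,"claw":8.5},{"tx":5.18,"ty":1.02,"tz":0,"roll":0,"claw":8.5},{"tx":0,"ty":0,"tz":0,"roll":0,"claw":8.5}], grip_force=25)

```text
clock: 2.6
tcp_pos: [0.4992, -0.0127, 0.2312]
tool_rot: [0.837, 0.547, 0.0, 0.0]
wrist_force: [-0.6, 0.4, -0.4]
width: 0.0851
gripper_force: 0.0
```

```bash
python3 -c "
from h import *
st()"
```

```text
t 2.60 tcp plate x -35.3 y -131.6 z 231.2 mm toolx deg 66.3 F plate x -0.7 y 0.1 z -0.4 width 85.1 grip 0.0
```

Emit:
servo_tool(series=[{"tx":-0.24,"ty":-0.2,"tz":5,"roll":0,"claw":8.5},{"tx":0,"ty":0,"tz":5,"roll":0,"claw":8.5},{"tx":0,"ty":0,"tz":4.5,"roll":0,"claw":8.5},{"tx":0,"ty":0,"tz":3,"roll":0,"claw":8.5},{"tx":0,"ty":0,"tz":0,"roll":0,"claw":6},{"tx":0,"ty":0,"tz":0,"roll":0,"claw":5},{"tx":0,"ty":0,"tz":0,"roll":0,"claw":4.2},{"tx":0,"ty":0,"tz":0,"roll":0,"claw":4},{"tx":0,"ty":0,"tz":0,"roll":0,"claw":4},{"tx":0,"ty":0,"tz":0,"roll":0,"claw":4},{"tx":0,"ty":0,"tz":0,"roll":0,"claw":4}], grip_force=25)

```text
clock: 3.98
tcp_pos: [0.4962, -0.0174, 0.0579]
tool_rot: [0.839, 0.545, 0.001, 0.001]
wrist_force: [-0.9, -2.2, 7.5]
width: 0.0446
gripper_force: 32.2
```

```bash
python3 -c "
from h import *
st(); c=grab('scene'); save(c,'g1.png',(230,130,400,275),4)"
```

```text
t 3.98 tcp plate x -36.1 y -137.0 z 57.9 mm toolx deg 66.0 F plate x 0.0 y -2.4 z 7.5 width 44.6 grip 32.2
```

View pics/g1.png

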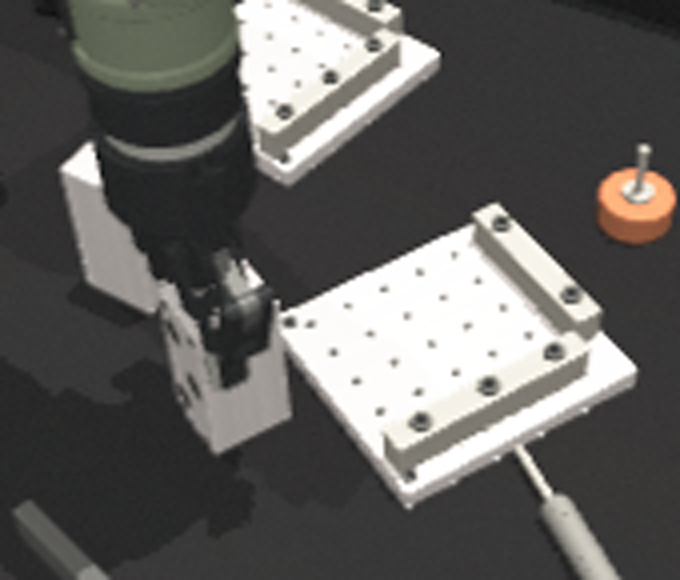

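Gripped: the crop shows the fingers on both x faces at about (225,310), width 44.6 mm. Next I lift a few mm and carry the block to the plate edge.

Emit:
servo_tool(series=[{"tx":0,"ty":0,"tz":-0.2,"roll":0,"claw":4},{"tx":0,"ty":0,"tz":-0.2,"roll":0,"claw":4},{"tx":0.5,"ty":0,"tz":0,"roll":0,"claw":4},{"tx":0.5,"ty":0,"tz":0,"roll":0,"claw":4},{"tx":0.5,"ty":0,"tz":0,"roll":0,"claw":4},{"tx":0.3,"ty":0,"tz":0,"roll":0,"claw":4},{"tx":0,"ty":0,"tz":0,"roll":0,"claw":4}], grip_force=25)

```text
clock: 4.9
tcp_pos: [0.5023, -0.0, 0.0602]
tool_rot: [0.838, 0.545, -0.0, -0.0]
wrist_force: [0.1, -0.1, -6.1]
width: 0.0449
gripper_force: 30.8
```

```bash
python3 -c "
from h import *
st()"
```

```text
t 4.90 tcp plate x -37.6 y -118.7 z 60.2 mm toolx deg 66.1 F plate x 0.1 y -0.1 z -6.1 width 44.9 grip 30.8
```

Emit:
servo_tool(series=[{"tx":0.15,"ty":0,"tz":0,"roll":0,"claw":4},{"tx":0.15,"ty":0,"tz":0,"roll":0,"claw":4},{"tx":0.1,"ty":0,"tz":0,"roll":0,"claw":4},{"tx":0.1,"ty":0,"tz":0,"roll":0,"claw":4},{"tx":0,"ty":0,"tz":0,"roll":0,"claw":4}], grip_force=25)

```text
clock: 5.52
tcp_pos: [0.504, 0.0036, 0.0603]
tool_rot: [0.839, 0.545, -0.001, 0.001]
wrist_force: [-1.0, -3.8, -4.8]
width: 0.0448
gripper_force: 30.9
```

```bash
python3 -c "
from h import *
st(); c=grab('scene'); save(c,'g2.png',(230,130,400,275),4)"
```

```text
t 5.53 tcp plate x -37.5 y -114.7 z 60.3 mm toolx deg 66.0 F plate x 0.6 y -3.9 z -4.8 width 44.8 grip 30.9
```

View pics/g2.png

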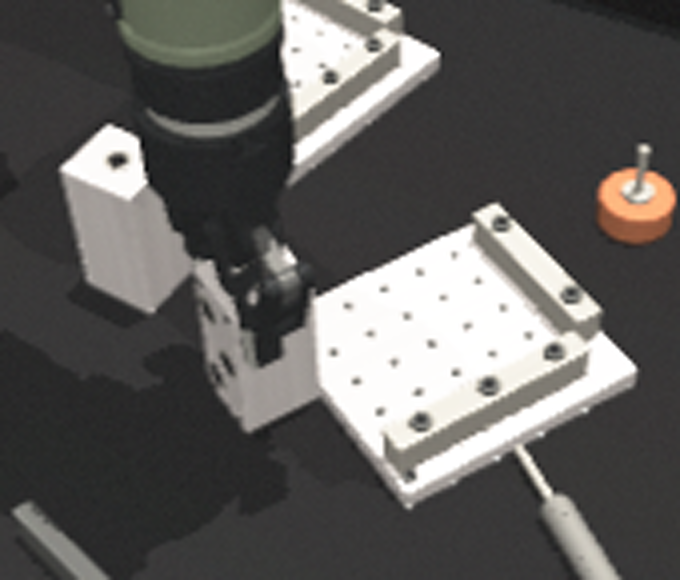

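The block foot touches the plate edge at crop (318,375), with 3.9 N bearing. Next I tip along the arc about that edge, first to about 30°.

Emit:
servo_tool(series=[{"tx":0.45,"ty":0,"tz":-0.28,"roll":0,"claw":4},{"tx":0.48,"ty":0,"tz":-0.25,"roll":0,"claw":4},{"tx":0.5,"ty":0,"tz":-0.2,"roll":0,"claw":4},{"tx":0.5,"ty":0,"tz":-0.16,"roll":0,"claw":4},{"tx":0.51,"ty":0,"tz":-0.1,"roll":0,"claw":4},{"tx":0.51,"ty":0,"tz":-0.05,"roll":0,"claw":4},{"tx":0.51,"ty":0,"tz":0,"roll":0,"claw":4},{"tx":0.51,"ty":0,"tz":0.01,"roll":0,"claw":4},{"tx":0,"ty":0,"tz":0,"roll":0,"claw":4}], grip_force=25)

```text
clock: 6.7
tcp_pos: [0.5205, 0.0412, 0.0708]
tool_rot: [0.838, 0.545, 0.0, -0.0]
wrist_force: [-3.3, -3.6, -2.2]
width: 0.0448
gripper_force: 30.6
```

```bash
python3 -c "
from h import *
st(); c=grab('scene'); save(c,'g3.png',(230,130,400,275),4)"
```

```text
t 6.70 tcp plate x -37.6 y -73.6 z 70.8 mm toolx deg 66.1 F plate x -1.6 y -4.6 z -2.2 width 44.8 grip 30.6
```

View pics/g3.png

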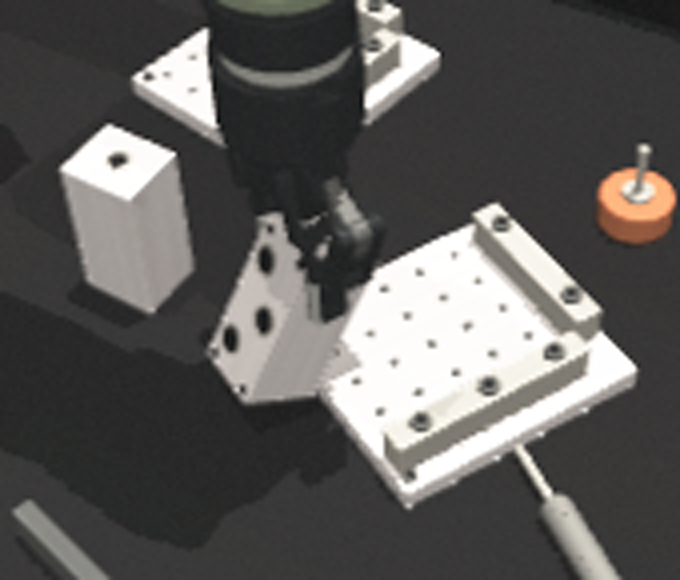

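It tilts passively about 30°, with the foot corner at (330,385) braced on the edge and gentle forces. Next I go to about 50° and hold.

Emit:
servo_tool(series=[{"tx":0.51,"ty":0,"tz":0.05,"roll":0,"claw":4},{"tx":0.51,"ty":0,"tz":0.08,"roll":0,"claw":4},{"tx":0.5,"ty":0,"tz":0.11,"roll":0,"claw":4},{"tx":0.49,"ty":0,"tz":0.15,"roll":0,"claw":4},{"tx":0.48,"ty":0,"tz":0.2,"roll":0,"claw":4},{"tx":0,"ty":0,"tz":0,"roll":0,"claw":4},{"tx":0,"ty":0,"tz":0,"roll":0,"claw":4},{"tx":0,"ty":0,"tz":0,"roll":0,"claw":4},{"tx":0,"ty":0,"tz":0,"roll":0,"claw":4}], grip_force=25)

```text
clock: 7.88
tcp_pos: [0.5309, 0.0635, 0.0646]
tool_rot: [0.839, 0.545, 0.0, -0.0]
wrist_force: [-0.9, -1.4, -3.2]
width: 0.0449
gripper_force: 30.5
```

```bash
python3 -c "
from h import *
st()"
```

```text
t 7.88 tcp plate x -37.0 y -49.0 z 64.6 mm toolx deg 66.0 F plate x -0.3 y -1.6 z -3.2 width 44.9 grip 30.5
```

Emit:
servo_tool(series=[{"tx":0.46,"ty":0,"tz":0.2,"roll":0,"claw":4},{"tx":0.45,"ty":0,"tz":0.23,"roll":0,"claw":4},{"tx":0.44,"ty":0,"tz":0.26,"roll":0,"claw":4},{"tx":0.41,"ty":0,"tz":0.3,"roll":0,"claw":4},{"tx":0.4,"ty":0,"tz":0.32,"roll":0,"claw":4},{"tx":0.38,"ty":0,"tz":0.35,"roll":0,"claw":4},{"tx":0.35,"ty":0,"tz":0.37,"roll":0,"claw":4},{"tx":0,"ty":0,"tz":0,"roll":0,"claw":4}], grip_force=25)

```text
clock: 8.88
tcp_pos: [0.5428, 0.0904, 0.0442]
tool_rot: [0.838, 0.545, 0.001, -0.0]
wrist_force: [0.3, -0.7, -0.8]
width: 0.0444
gripper_force: 31.3
```

```bash
python3 -c "
from h import *
st(); c=grab('scene'); save(c,'g4.png',(230,130,400,275),4)"
```

```text
t 8.88 tcp plate x -37.1 y -19.6 z 44.2 mm toolx deg 66.1 F plate x 0.6 y -0.5 z -0.8 width 44.4 grip 31.3
```

View pics/g4.png

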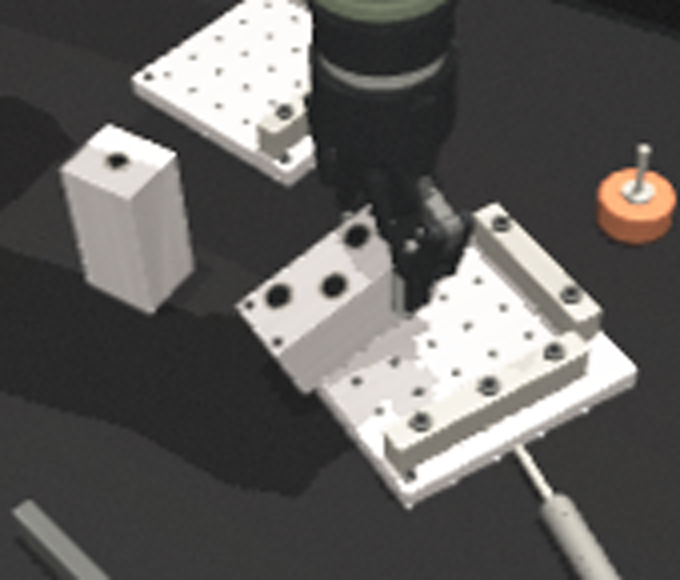

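The block leans about 75°, with its ported face turned up at (320,270). The last part of the arc goes slower.

Emit:
servo_tool(series=[{"tx":0.27,"ty":0,"tz":0.35,"roll":0,"claw":4},{"tx":0.22,"ty":0,"tz":0.35,"roll":0,"claw":4},{"tx":0.18,"ty":0,"tz":0.3,"roll":0,"claw":4},{"tx":0.15,"ty":0,"tz":0.3,"roll":0,"claw":4},{"tx":0.1,"ty":0,"tz":0.2,"roll":0,"claw":4},{"tx":0,"ty":0,"tz":0,"roll":0,"claw":4}], grip_force=25)

```text
clock: 9.68
tcp_pos: [0.5466, 0.0991, 0.0295]
tool_rot: [0.838, 0.545, 0.001, -0.0]
wrist_force: [1.8, 3.1, 2.1]
width: 0.045
gripper_force: 31.8
```

```bash
python3 -c "
from h import *
st()"
```

```text
t 9.68 tcp plate x -37.0 y -10.1 z 29.5 mm toolx deg 66.1 F plate x 0.4 y 3.6 z 2.1 width 45.0 grip 31.8
```

Emit:
servo_tool(series=[{"tx":0.05,"ty":0,"tz":0.12,"roll":0,"claw":4},{"tx":0.05,"ty":0,"tz":0.12,"roll":0,"claw":4},{"tx":0,"ty":0,"tz":0,"roll":0,"claw":4}], grip_force=25)

```text
clock: 10.05
tcp_pos: [0.547, 0.0996, 0.0273]
tool_rot: [0.838, 0.545, 0.001, -0.0]
wrist_force: [1.0, 3.4, 4.3]
width: 0.0447
gripper_force: 31.9
```

```bash
python3 -c "
from h import *
st(); c=grab('scene'); save(c,'g5.png',(250,150,400,260),5)"
```

```text
t 10.05 tcp plate x -36.9 y -9.5 z 27.3 mm toolx deg 66.0 F plate x -0.4 y 3.5 z 4.3 width 44.7 grip 31.9
```

View pics/g5.png

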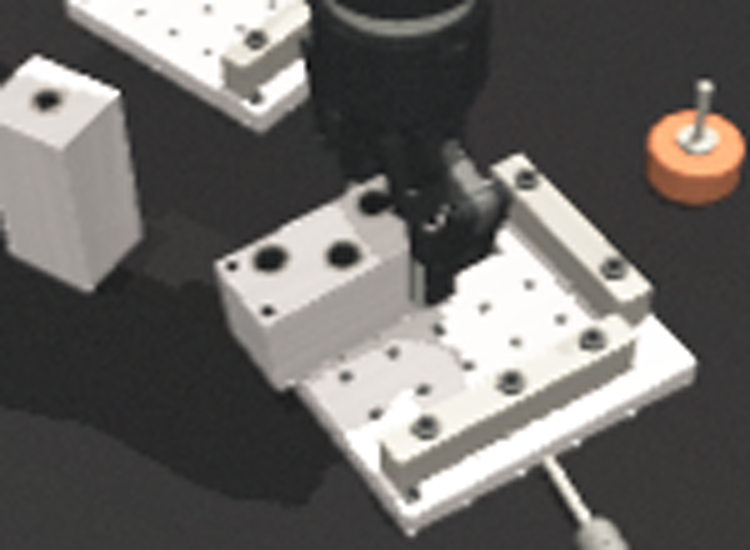

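It is nearly flat, with the foot still slightly low. The foot end is at (275,385), just outside the edge. I press down a bit more.

Emit:
servo_tool(series=[{"tx":0.02,"ty":0,"tz":0.1,"roll":0,"claw":4},{"tx":0.02,"ty":0,"tz":0.1,"roll":0,"claw":4},{"tx":0,"ty":0,"tz":0,"roll":0,"claw":4}], grip_force=25)

```text
clock: 10.48
tcp_pos: [0.5472, 0.0998, 0.0253]
tool_rot: [0.838, 0.545, 0.001, -0.0]
wrist_force: [0.5, 4.4, 5.6]
width: 0.0449
gripper_force: 32.0
```

```bash
python3 -c "
from h import *
st()"
```

```text
t 10.47 tcp plate x -36.8 y -9.2 z 25.3 mm toolx deg 66.0 F plate x -1.3 y 4.3 z 5.6 width 44.9 grip 32.0
```

Emit:
servo_tool(series=[{"tx":0.15,"ty":0,"tz":0.06,"roll":0,"claw":4},{"tx":0.15,"ty":0,"tz":0.06,"roll":0,"claw":4},{"tx":0,"ty":0,"tz":0,"roll":0,"claw":4}], grip_force=25)

```text
clock: 10.85
tcp_pos: [0.5474, 0.1009, 0.0233]
tool_rot: [0.839, 0.545, -0.001, 0.001]
wrist_force: [0.8, -3.1, 1.6]
width: 0.0449
gripper_force: 31.6
```

```bash
python3 -c "
from h import *
st()"
```

```text
t 10.85 tcp plate x -37.0 y -8.1 z 23.3 mm toolx deg 66.0 F plate x 2.0 y -2.5 z 1.6 width 44.9 grip 31.6
```

Emit:
servo_tool(series=[{"tx":0.03,"ty":0,"tz":0.08,"roll":0,"claw":4},{"tx":0.03,"ty":0,"tz":0.08,"roll":0,"claw":4},{"tx":0,"ty":0,"tz":0,"roll":0,"claw":4}], grip_force=25)

```text
clock: 11.22
tcp_pos: [0.5476, 0.1026, 0.0218]
tool_rot: [0.839, 0.545, -0.0, -0.0]
wrist_force: [1.0, -2.6, -0.4]
width: 0.0447
gripper_force: 31.5
```

```bash
python3 - <<'E'
from h import *
st(); c=grab('scene')
# near (+x) vertical foot end edges: mask bright block top
save(c,'g6.png',(270,170,345,235),10)
E
```

```text
t 11.22 tcp plate x -37.6 y -6.5 z 21.8 mm toolx deg 66.0 F plate x 1.9 y -1.9 z -0.4 width 44.7 grip 31.5
```

Emit:
servo_tool(series=[{"tx":0.02,"ty":0,"tz":0.08,"roll":0,"claw":4},{"tx":0.02,"ty":0,"tz":0.08,"roll":0,"claw":4},{"tx":0,"ty":0,"tz":0,"roll":0,"claw":4}], grip_force=25)

```text
clock: 11.65
tcp_pos: [0.5478, 0.1032, 0.0209]
tool_rot: [0.839, 0.545, -0.0, -0.0]
wrist_force: [-2.4, -2.8, 5.0]
width: 0.0445
gripper_force: 31.9
```

```bash
python3 - <<'E'
from h import *
st()
E
```

```text
t 11.65 tcp plate x -37.6 y -5.9 z 20.9 mm toolx deg 66.0 F plate x -1.1 y -3.5 z 5.0 width 44.5 grip 31.9
```

Stiffness rose to about 8 N/mm, so the block is lying on the plate. A slight extra press, then I loosen so it settles flat.

Emit:
servo_tool(series=[{"tx":0,"ty":0,"tz":0.06,"roll":0,"claw":4},{"tx":0,"ty":0,"tz":0,"roll":0,"claw":4},{"tx":0,"ty":0,"tz":-0.1,"roll":0,"claw":4.4},{"tx":0,"ty":0,"tz":0,"roll":0,"claw":4.7},{"tx":0,"ty":0,"tz":0,"roll":0,"claw":5.2},{"tx":0,"ty":0,"tz":0,"roll":0,"claw":5.2},{"tx":0,"ty":0,"tz":0,"roll":0,"claw":5.2},{"tx":0,"ty":0,"tz":0,"roll":0,"claw":5.2}], grip_force=20)

```text
clock: 12.65
tcp_pos: [0.5482, 0.1031, 0.0209]
tool_rot: [0.839, 0.545, 0.0, -0.0]
wrist_force: [0.7, 0.5, -0.4]
width: 0.0521
gripper_force: 0.0
```

```bash
python3 - <<'E'
from h import *
st(); c=grab('scene'); save(c,'g7.png',(270,170,345,235),10)
# predicted px of the foot end corners if flat, foot y=-88
t=np.radians(-23.8); X=np.array([np.cos(t),np.sin(t)]);Y=np.array([-X[1],X[0]]);C=np.array([.5846,.0934])
for x in(-.06,-.015):
  for z in(.015,.065):
    print(x,z,proj(c,[*(C+x*X-.088*Y),z]).round(1))
E
```

```text
t 12.65 tcp plate x -37.2 y -5.8 z 20.9 mm toolx deg 66.0 F plate x 0.4 y 0.7 z -0.4 width 52.1 grip 0.0
-0.06 0.015 [297.1 213.8]
-0.06 0.065 [295.5 199.6]
-0.015 0.015 [306.8 226.3]
-0.015 0.065 [305.6 212.3]
```

View pics/g7.png

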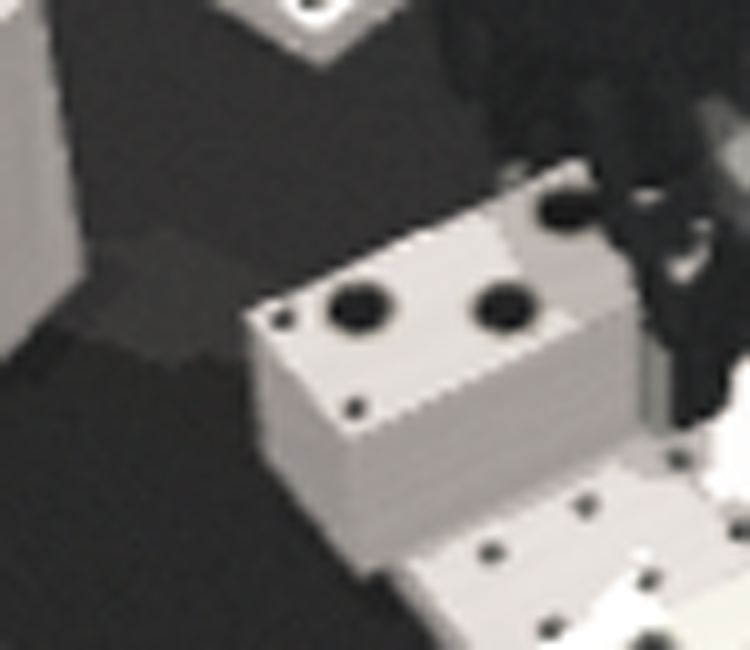

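The block is flat with its ports up. Its foot-end top corners are at full pixels (294.5,201.5) and (305,213.7), matching the flat prediction within 2 px. I re-grip lightly and drag it partway to the corner, keeping the fingers clear of the fence.

Emit:
servo_tool(series=[{"tx":0,"ty":0,"tz":0,"roll":0,"claw":4.4},{"tx":0,"ty":0,"tz":0,"roll":0,"claw":4},{"tx":0,"ty":0,"tz":0,"roll":0,"claw":4},{"tx":0,"ty":0,"tz":-0.05,"roll":0,"claw":4},{"tx":0.3,"ty":0.25,"tz":0,"roll":0,"claw":4},{"tx":0.3,"ty":0.25,"tz":0,"roll":0,"claw":4},{"tx":0.3,"ty":0.25,"tz":0,"roll":0,"claw":4},{"tx":0.3,"ty":0.25,"tz":0,"roll":0,"claw":4},{"tx":0.3,"ty":0.25,"tz":0,"roll":0,"claw":4},{"tx":0.3,"ty":0.25,"tz":0,"roll":0,"claw":4},{"tx":0.3,"ty":0.25,"tz":0,"roll":0,"claw":4},{"tx":0.3,"ty":0.25,"tz":0,"roll":0,"claw":4},{"tx":0.3,"ty":0.25,"tz":0,"roll":0,"claw":4},{"tx":0.3,"ty":0.25,"tz":0,"roll":0,"claw":4},{"tx":0,"ty":0,"tz":0,"roll":0,"claw":4}], grip_force=20)

```text
clock: 14.58
tcp_pos: [0.5836, 0.1204, 0.0215]
tool_rot: [0.839, 0.545, 0.0, 0.0]
wrist_force: [-0.4, 0.2, -6.4]
width: 0.0447
gripper_force: 21.4
```

```bash
python3 - <<'E'
from h import *
st(); c=grab('scene')
t=np.radians(-23.8); X=np.array([np.cos(t),np.sin(t)]);Y=np.array([-X[1],X[0]]);C=np.array([.5846,.0934])
for u,v in((294.5,201.5),(305,213.7)):
  p=on(c,u-.45+.5,v-.45+.5,.065)[:2]-C; print('before: foot corner',(p@X*1e3).round(1),(p@Y*1e3).round(1))
E
```

```text
t 14.57 tcp plate x -11.8 y 24.3 z 21.5 mm toolx deg 66.0 F plate x -0.5 y 0.1 z -6.4 width 44.7 grip 21.4
before: foot corner -56.1 -92.8
before: foot corner -12.1 -91.2
```

Emit:
servo_tool(series=[{"tx":0,"ty":0,"tz":0.07,"roll":0,"claw":4},{"tx":0,"ty":0,"tz":0,"roll":0,"claw":4.4},{"tx":0,"ty":0,"tz":0,"roll":0,"claw":5.0},{"tx":0,"ty":0,"tz":0,"roll":0,"claw":5.4},{"tx":0,"ty":0,"tz":-1,"roll":0,"claw":5.4},{"tx":0,"ty":0,"tz":-3.5,"roll":0,"claw":5.4},{"tx":0,"ty":0,"tz":-4,"roll":0,"claw":4},{"tx":-3.4,"ty":-4.1,"tz":0,"roll":0,"claw":0},{"tx":0,"ty":0,"tz":0,"roll":-10,"claw":0},{"tx":0,"ty":0,"tz":0,"roll":-10,"claw":0},{"tx":0,"ty":0,"tz":0,"roll":-10,"claw":0},{"tx":0,"ty":0,"tz":0,"roll":-10,"claw":0},{"tx":0,"ty":0,"tz":0,"roll":-10,"claw":0},{"tx":0,"ty":0,"tz":0,"roll":-10,"claw":0},{"tx":0,"ty":0,"tz":0,"roll":-10,"claw":0},{"tx":0,"ty":0,"tz":0,"roll":-10,"claw":0},{"tx":0,"ty":0,"tz":0,"roll":-10,"claw":0},{"tx":0,"ty":0,"tz":0,"roll":0,"claw":0}], grip_force=20)

```text
clock: 16.88
tcp_pos: [0.5323, 0.1059, 0.1065]
tool_rot: [0.209, 0.978, 0.0, 0.001]
wrist_force: [0.2, -0.1, -0.1]
width: 0.0001
gripper_force: 0.0
```

```bash
cat >> h.py <<'E'
def quad(c,name,lo=150):
    # foot/top face of the lying block in the given view: contours of bright quad, in plate coords at z=65 mm
    g=cv2.cvtColor(c['image'],cv2.COLOR_RGB2GRAY); return g
E
python3 - <<'E'
from h import *
st(); c=grab('scene'); a=grab('top'); save(a,'t8.png'); save(c,'s8.png')
t=np.radians(-23.8); X=np.array([np.cos(t),np.sin(t)]);Y=np.array([-X[1],X[0]]);C=np.array([.5846,.0934])
# ports: dark round blobs on the block's top (z=65), expected near x=-12
g=cv2.cvtColor(c['image'],cv2.COLOR_RGB2GRAY)
m=(g<90).astype(np.uint8)
n,l,s,ce=cv2.connectedComponentsWithStats(m)
for i in range(1,n):
    if 3<s[i,4]<80 and 270<ce[i,0]<380 and 160<ce[i,1]<260:
        p=on(c,*ce[i],.065)[:2]-C; x,y=p@X*1e3,p@Y*1e3
        if -40<x<15 and -70<y<50: print('dark',ce[i].round(1),s[i,4],'plate',x.round(1),y.round(1))
E
```

```text
t 16.88 tcp plate x -52.9 y -9.7 z 106.5 mm toolx deg 155.9 F plate x 0.2 y 0.0 z -0.1 width 0.1 grip 0.0
dark [342.9 192.1] 14 plate -20.3 14.9
dark [322.5 202. ] 22 plate -20.2 -40.8
dark [337.1 201.9] 14 plate -2.2 -13.1
```

Three ports are visible on the top face and the block centre is at plate (-12,-12). Next I descend beside its -x face.

Emit:
servo_tool(series=[{"tx":0,"ty":0,"tz":3.5,"roll":0,"claw":0},{"tx":0,"ty":0,"tz":3.5,"roll":0,"claw":0},{"tx":0,"ty":0,"tz":1.4,"roll":0,"claw":0},{"tx":-0.4,"ty":0,"tz":0,"roll":0,"claw":0},{"tx":-0.3,"ty":0,"tz":0,"roll":0,"claw":0},{"tx":-0.3,"ty":0,"tz":0,"roll":0,"claw":0},{"tx":-0.3,"ty":0,"tz":0,"roll":0,"claw":0},{"tx":-0.3,"ty":0,"tz":0,"roll":0,"claw":0},{"tx":-0.3,"ty":0,"tz":0,"roll":0,"claw":0}], grip_force=20)

```text
clock: 18.1
tcp_pos: [0.5495, 0.0982, 0.0219]
tool_rot: [0.208, 0.978, 0.0, -0.0]
wrist_force: [-2.7, 1.4, 0.8]
width: 0.0003
gripper_force: 0.0
```

```bash
python3 - <<'E'
from h import *
st()
E
```

```text
t 18.10 tcp plate x -34.1 y -9.8 z 21.9 mm toolx deg 156.0 F plate x -3.0 y 0.2 z 0.8 width 0.3 grip 0.0
```

Emit:
servo_tool(series=[{"tx":-0.3,"ty":0,"tz":0,"roll":0,"claw":0},{"tx":-0.3,"ty":0,"tz":0,"roll":0,"claw":0},{"tx":-0.3,"ty":0,"tz":0,"roll":0,"claw":0},{"tx":-0.3,"ty":0,"tz":0,"roll":0,"claw":0},{"tx":-0.25,"ty":0,"tz":0,"roll":0,"claw":0},{"tx":-0.2,"ty":0,"tz":0,"roll":0,"claw":0},{"tx":-0.1,"ty":0,"tz":0,"roll":0,"claw":0},{"tx":0,"ty":0,"tz":0,"roll":0,"claw":0}], grip_force=20)

```text
clock: 19.1
tcp_pos: [0.5655, 0.091, 0.0218]
tool_rot: [0.208, 0.978, -0.0, 0.0]
wrist_force: [-1.9, 1.4, 0.3]
width: 0.0001
gripper_force: 0.0
```

```bash
python3 - <<'E'
from h import *
st()
E
```

```text
t 19.10 tcp plate x -16.5 y -9.9 z 21.8 mm toolx deg 156.0 F plate x -2.3 y 0.5 z 0.3 width 0.1 grip 0.0
```

Emit:
servo_tool(series=[{"tx":-0.1,"ty":0,"tz":0,"roll":0,"claw":0},{"tx":-0.1,"ty":0,"tz":0,"roll":0,"claw":0},{"tx":-0.1,"ty":0,"tz":0,"roll":0,"claw":0},{"tx":0,"ty":0,"tz":0,"roll":0,"claw":0}], grip_force=20)

```text
clock: 19.6
tcp_pos: [0.5682, 0.0898, 0.0218]
tool_rot: [0.208, 0.978, -0.0, 0.0]
wrist_force: [-2.5, 1.1, 0.5]
width: 0.0002
gripper_force: 0.0
```

```bash
python3 - <<'E'
from h import *
st()
E
```

```text
t 19.60 tcp plate x -13.5 y -9.9 z 21.8 mm toolx deg 156.0 F plate x -2.8 y -0.0 z 0.5 width 0.2 grip 0.0
```

Emit:
servo_tool(series=[{"tx":-0.1,"ty":0,"tz":0,"roll":0,"claw":0},{"tx":-0.1,"ty":0,"tz":0,"roll":0,"claw":0},{"tx":0,"ty":0,"tz":0,"roll":0,"claw":0}], grip_force=20)

```text
clock: 19.98
tcp_pos: [0.5697, 0.089, 0.0217]
tool_rot: [0.208, 0.978, -0.0, -0.0]
wrist_force: [-4.2, 0.9, 1.9]
width: 0.0001
gripper_force: 0.0
```

```bash
python3 - <<'E'
from h import *
st()
E
```

```text
t 19.98 tcp plate x -11.9 y -10.0 z 21.7 mm toolx deg 156.0 F plate x -4.2 y -0.9 z 1.9 width 0.1 grip 0.0
```

Emit:
servo_tool(series=[{"tx":-0.05,"ty":0,"tz":0,"roll":0,"claw":0},{"tx":-0.05,"ty":0,"tz":0,"roll":0,"claw":0},{"tx":0,"ty":0,"tz":0,"roll":0,"claw":0}], grip_force=20)

```text
clock: 20.35
tcp_pos: [0.5697, 0.089, 0.0216]
tool_rot: [0.208, 0.978, 0.0, -0.001]
wrist_force: [-6.1, 3.3, 2.8]
width: 0.0001
gripper_force: 0.0
```

```bash
python3 - <<'E'
from h import *
st()
E
```

```text
t 20.35 tcp plate x -11.8 y -10.0 z 21.6 mm toolx deg 156.0 F plate x -6.9 y 0.5 z 2.8 width 0.1 grip 0.0
```

Emit:
servo_tool(series=[{"tx":-0.07,"ty":0,"tz":0,"roll":0,"claw":0},{"tx":-0.07,"ty":0,"tz":0,"roll":0,"claw":0},{"tx":-0.04,"ty":0,"tz":0,"roll":0,"claw":0},{"tx":0,"ty":0,"tz":0,"roll":0,"claw":0},{"tx":0,"ty":0,"tz":0,"roll":0,"claw":0},{"tx":0,"ty":0,"tz":0,"roll":0,"claw":0}], grip_force=20)

```text
clock: 21.1
tcp_pos: [0.5696, 0.089, 0.0213]
tool_rot: [0.207, 0.978, 0.0, -0.003]
wrist_force: [-8.9, 4.3, 5.2]
width: 0.0
gripper_force: 0.0
```

```bash
python3 - <<'E'
from h import *
o=st(); print(o['tool_rot'])
E
```

```text
t 21.10 tcp plate x -11.9 y -10.1 z 21.3 mm toolx deg 156.1 F plate x -9.9 y 0.4 z 5.2 width 0.0 grip 0.0
[ 2.07252363e-01  9.78283998e-01  4.72894771e-04 -2.57931758e-03]
```

About 10 N on the fence, held. Next I retreat, turn back and go behind the foot end.

Emit:
servo_tool(series=[{"tx":0.3,"ty":0,"tz":0,"roll":0,"claw":0},{"tx":0.5,"ty":0,"tz":0,"roll":0,"claw":0},{"tx":0,"ty":0,"tz":-4,"roll":0,"claw":0},{"tx":0,"ty":0,"tz":-4.5,"roll":0,"claw":0},{"tx":-2,"ty":3.75,"tz":0,"roll":0,"claw":0},{"tx":-1.9,"ty":3.75,"tz":0,"roll":0,"claw":0},{"tx":0,"ty":0,"tz":0,"roll":10,"claw":0},{"tx":0,"ty":0,"tz":0,"roll":10,"claw":0},{"tx":0,"ty":0,"tz":0,"roll":10,"claw":0},{"tx":0,"ty":0,"tz":0,"roll":10,"claw":0},{"tx":0,"ty":0,"tz":0,"roll":10,"claw":0},{"tx":0,"ty":0,"tz":0,"roll":10,"claw":0},{"tx":0,"ty":0,"tz":0,"roll":10,"claw":0},{"tx":0,"ty":0,"tz":0,"roll":10,"claw":0},{"tx":0,"ty":0,"tz":0,"roll":10,"claw":0},{"tx":0,"ty":0,"tz":0,"roll":0,"claw":0}], grip_force=20)

```text
clock: 23.1
tcp_pos: [0.6321, 0.1436, 0.1071]
tool_rot: [0.838, 0.546, 0.001, 0.001]
wrist_force: [-0.1, -0.0, -0.3]
width: -0.0001
gripper_force: 0.0
```

```bash
cat > ports.py <<'E'
from h import *
st(); c=grab('scene')
t=np.radians(-23.8); X=np.array([np.cos(t),np.sin(t)]);Y=np.array([-X[1],X[0]]);C=np.array([.5846,.0934])
g=cv2.cvtColor(c['image'],cv2.COLOR_RGB2GRAY)
n,l,s,ce=cv2.connectedComponentsWithStats((g<90).astype(np.uint8))
for i in range(1,n):
    if 3<s[i,4]<80 and 270<ce[i,0]<400 and 150<ce[i,1]<260:
        p=on(c,*ce[i],.065)[:2]-C; x,y=p@X*1e3,p@Y*1e3
        if -40<x<45 and -70<y<70: print('dark',ce[i].round(1),s[i,4],'plate',x.round(1),y.round(1))
E
python3 ports.py
```

```text
t 23.10 tcp plate x 23.2 y 65.1 z 107.1 mm toolx deg 66.1 F plate x -0.1 y -0.1 z -0.3 width -0.1 grip 0.0
dark [352.  201.9] 20 plate 16.1 14.9
dark [372.  203.3] 10 plate 44.1 49.7
dark [331.5 212.3] 23 plate 16.2 -40.5
dark [346.5 212.2] 24 plate 34.1 -12.8
```

The ports at plate x 16.1 and 16.2 are parallel to the fence. The tool went to +y rather than -y, but stayed high and clear. I go over to behind the foot now.

Emit:
servo_tool(series=[{"tx":-5,"ty":-0.4,"tz":0,"roll":0,"claw":0},{"tx":-5,"ty":0,"tz":0,"roll":0,"claw":0},{"tx":-5,"ty":0,"tz":0,"roll":0,"claw":0},{"tx":0,"ty":0,"tz":0,"roll":0,"claw":0},{"tx":0,"ty":0,"tz":3.5,"roll":0,"claw":0},{"tx":0,"ty":0,"tz":3.5,"roll":0,"claw":0},{"tx":0,"ty":0,"tz":1.5,"roll":0,"claw":0},{"tx":0,"ty":0,"tz":0,"roll":0,"claw":0}], grip_force=20)

```text
clock: 24.15
tcp_pos: [0.5662, 0.0089, 0.0211]
tool_rot: [0.838, 0.545, -0.001, -0.001]
wrist_force: [-0.3, 0.3, 0.7]
width: 0.0003
gripper_force: 0.0
```

```bash
python3 ports.py
```

```text
t 24.15 tcp plate x 17.3 y -84.7 z 21.1 mm toolx deg 66.1 F plate x -0.5 y 0.2 z 0.7 width 0.3 grip 0.0
dark [352. 202.] 15 plate 16.3 14.6
dark [346.1 212.4] 17 plate 34.2 -13.9
```

Emit:
servo_tool(series=[{"tx":0.3,"ty":0.3,"tz":0,"roll":0,"claw":0},{"tx":0.3,"ty":0,"tz":0,"roll":0,"claw":0},{"tx":0.3,"ty":0,"tz":0,"roll":0,"claw":0},{"tx":0.3,"ty":0,"tz":0,"roll":0,"claw":0},{"tx":0.3,"ty":0,"tz":0,"roll":0,"claw":0},{"tx":0.25,"ty":0,"tz":0,"roll":0,"claw":0},{"tx":0.25,"ty":0,"tz":0,"roll":0,"claw":0},{"tx":0,"ty":0,"tz":0,"roll":0,"claw":0}], grip_force=20)

```text
clock: 25.2
tcp_pos: [0.5776, 0.0257, 0.0217]
tool_rot: [0.838, 0.545, 0.0, -0.0]
wrist_force: [-1.0, -2.6, 1.3]
width: -0.0004
gripper_force: 0.0
```

```bash
python3 ports.py
```

```text
t 25.20 tcp plate x 20.9 y -64.7 z 21.7 mm toolx deg 66.0 F plate x 0.2 y -2.8 z 1.3 width -0.4 grip 0.0
dark [355.9 200.1] 14 plate 16.3 25.3
dark [350.  210.3] 18 plate 34.0 -3.3
```

Emit:
servo_tool(series=[{"tx":0.25,"ty":0,"tz":0,"roll":0,"claw":0},{"tx":0.25,"ty":0,"tz":0,"roll":0,"claw":0},{"tx":0.2,"ty":0,"tz":0,"roll":0,"claw":0},{"tx":0.1,"ty":0,"tz":0,"roll":0,"claw":0},{"tx":0.1,"ty":0,"tz":0,"roll":0,"claw":0},{"tx":0,"ty":0,"tz":0,"roll":0,"claw":0}], grip_force=20)

```text
clock: 26.0
tcp_pos: [0.5812, 0.0338, 0.0217]
tool_rot: [0.839, 0.545, 0.0, -0.0]
wrist_force: [-0.4, -2.5, 0.1]
width: -0.0
gripper_force: 0.0
```

```bash
python3 ports.py
```

```text
t 26.00 tcp plate x 20.9 y -55.9 z 21.7 mm toolx deg 66.0 F plate x 0.6 y -2.4 z 0.1 width -0.0 grip 0.0
dark [359.1 198.6] 17 plate 16.7 34.1
dark [353.3 208.6] 18 plate 33.9 5.6
```

Emit:
servo_tool(series=[{"tx":0.1,"ty":0,"tz":0,"roll":0,"claw":0},{"tx":0.1,"ty":0,"tz":0,"roll":0,"claw":0},{"tx":0.08,"ty":0,"tz":0,"roll":0,"claw":0},{"tx":0,"ty":0,"tz":0,"roll":0,"claw":0}], grip_force=20)

```text
clock: 26.55
tcp_pos: [0.5815, 0.0344, 0.0217]
tool_rot: [0.839, 0.544, -0.002, 0.001]
wrist_force: [-3.5, -8.6, 2.0]
width: 0.0001
gripper_force: 0.0
```

```bash
python3 ports.py
```

```text
t 26.55 tcp plate x 21.0 y -55.2 z 21.7 mm toolx deg 66.0 F plate x 0.3 y -9.2 z 2.0 width 0.1 grip 0.0
dark [359.1 198.6] 17 plate 16.7 34.1
dark [353.6 208.5] 19 plate 34.0 6.5
```

Emit:
servo_tool(series=[{"tx":0.07,"ty":0,"tz":0,"roll":0,"claw":0},{"tx":0,"ty":0,"tz":0,"roll":0,"claw":0},{"tx":0,"ty":0,"tz":0,"roll":0,"claw":0},{"tx":0,"ty":0,"tz":0,"roll":0,"claw":0},{"tx":0,"ty":0,"tz":0,"roll":0,"claw":0}], grip_force=20)

```text
clock: 27.22
tcp_pos: [0.5817, 0.0344, 0.0217]
tool_rot: [0.839, 0.544, -0.002, 0.002]
wrist_force: [-4.8, -9.2, 2.2]
width: 0.0002
gripper_force: 0.0
```

```bash
python3 ports.py
```

```text
t 27.23 tcp plate x 21.1 y -55.2 z 21.7 mm toolx deg 65.9 F plate x -0.7 y -10.4 z 2.2 width 0.2 grip 0.0
dark [359.1 198.6] 17 plate 16.7 34.1
dark [353.6 208.5] 19 plate 34.0 6.5
```

About 10 N on the rail, held. I back off, lift and check the ports against their fence-flush positions.

Emit:
servo_tool(series=[{"tx":-0.3,"ty":0,"tz":0,"roll":0,"claw":0},{"tx":-0.7,"ty":0,"tz":0,"roll":0,"claw":0},{"tx":-1,"ty":0,"tz":-3,"roll":0,"claw":0},{"tx":0,"ty":0,"tz":-5,"roll":0,"claw":0},{"tx":-4,"ty":-4,"tz":-3,"roll":0,"claw":0},{"tx":-4,"ty":-4,"tz":0,"roll":0,"claw":0},{"tx":0,"ty":0,"tz":0,"roll":0,"claw":0}], grip_force=20)

```text
clock: 28.15
tcp_pos: [0.4653, -0.0212, 0.1307]
tool_rot: [0.839, 0.544, -0.001, -0.002]
wrist_force: [-0.0, -0.1, -0.6]
width: -0.0002
gripper_force: 0.0
```

```bash
python3 ports.py; python3 - <<'E'
from h import *
c=grab('scene'); a=grab('top')
t=np.radians(-23.8); X=np.array([np.cos(t),np.sin(t)]);Y=np.array([-X[1],X[0]]);C=np.array([.5846,.0934])
# dark ports in top view too
g=cv2.cvtColor(a['image'],cv2.COLOR_RGB2GRAY)
n,l,s,ce=cv2.connectedComponentsWithStats((g<120).astype(np.uint8))
for i in range(1,n):
    if 3<s[i,4]<60:
        p=on(a,*ce[i],.065)[:2]-C; x,y=p@X*1e3,p@Y*1e3
        if -5<x<45 and -45<y<62: print('top dark',ce[i].round(1),s[i,4],x.round(1),y.round(1))
E
```

```text
t 28.15 tcp plate x -62.9 y -153.1 z 130.7 mm toolx deg 65.9 F plate x 0.0 y -0.1 z -0.6 width -0.2 grip 0.0
dark [359.  198.5] 16 plate 16.4 34.1
dark [338.8 208.5] 18 plate 16.0 -21.0
dark [353.8 208.5] 18 plate 34.2 6.7
top dark [293.4 193.3] 29 31.2 8.4
top dark [278.7 197.3] 29 13.1 36.5
top dark [303.2 204.5] 28 13.5 -19.7
```

```bash
python3 -c "
from station import bot
print(bot.job_done())"
```

```text
the job is handed in; nothing more can be done
None
```

I handed the job in at about 28 s, with no verdict returned. The block was tipped onto the plate, lies ported face up, and was pressed at about 10 N against the fence and then the end rail; it was then released, and the final camera check showed it still square to the fence within about 0.5 mm.

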